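Seat the autosampler carousel by feel

ROBOT

A 7-joint arm with a two-finger parallel gripper is mounted at the origin on the work surface. World frame = base frame: x ahead of the robot, y to its left, z up, the work surface at z = 0. Lengths are in m, angles in rad, forces in N, time in s.
With the tool pointing down it reaches from about 0.425 to 0.925 m from the base axis. Payload 6.8 kg.
Tool frame: the origin (TCP) lies midway between the tips of the shut fingers; the grasp point (between the pads) lies 19 mm behind it; z points along the fingers, x is the direction in which the jaws open and shut, and the axes are right-handed (so a half turn about z gives the same grasp; the last joint's range is limited). The gripper opens to 85 mm and grips with 20 to 120 N. Pads are 22 mm wide; open, the fingers measure 114 mm over their backs; the gripper's body (76 mm by 85 mm) begins 54 mm behind the grasp point. The pads swing forward as they close: fully open they stand 13 mm farther back than shut.
Start: joints at [1.229, 0.477, 0.022, 1.555, -0.011, 1.109, -0.083], TCP at [0.156, -0.657, 0.231] pointing down, gripper open.
Joint ranges: [-2.96, 2.96], [-0.34, 2.1], [-1.41, 1.46], [0.24, 2.44], [-1.37, 4.51], [0.17, 1.92], [-2.96, 2.96]. Speed limits (rad/s): [2.39, 2.39, 3.14, 3.14, 3.14, 3.14, 3.14].

INTERFACE

Orientations are given as a unit quaternion [w, x, y, z].
In Python, from station import bot, imaging, nets gives the robot as it stands. The module is installed in compiled form; this text tells all that it offers.
- The arm moves only by the tool apply_moves, never from a script. Its argument "moves" is text: rows parted by semicolons, each of 7 numbers parted by spaces: the gripper command: -1 is fully open, 1 is shut, values between are in proportion, then the shift along the tool's x, y, z normalised to -1 to 1, where 1 is 120 mm, then the turn, a rotation vector about the tool's x, y, z normalised to -1 to 1, where 1 is 4 degrees. In form: hand dx dy dz rx ry rz; .... A call has 1 to 12 rows; each row shifts and turns the commanded pose from where the row before left it, along the tool's axes as they then stand; what a row does not reach is not made up. A row lasts 1/12 s, in which the tool goes at most 41.7 mm and 7.16 degrees, less where a joint would pass 70% of its speed; a pose out of reach is approached as far as the arm can. A call with a number of a shift or a turn outside -1 to 1 is refused whole. A call with a gripper value outside its range is refused whole. The fingers move at their own pace and stop on an object; "force" is the grip in N (left out, the last holds). Time passes only in rows, so rows that do not move let the fingers close. It gives the time, the measured TCP pose, the force and the opening at its end, in the units of the state.
- bot.get_obs(): the state, without advancing time (a new reading comes with each control period).
- imaging.read_camera(name): name is "side" or "top" or "wrist"; returns a dict with "image" (420x560x3 uint8, red, green, blue), "fx", "fy", "cx", "cy" (pixels), "dist_coeffs" ([k1, k2, p1, p2, k3] as OpenCV has them; the pictures are not rectified), "view" (4x4, takes a point from world to camera coordinates); the wrist camera has in their place "mount" (4x4, takes a point from camera to tool coordinates, whose origin is the TCP and whose axes are the tool frame's). Camera axes: x right, y down, z forward; pixel columns grow to the right and rows downward; lengths in m; the calibration is good to about 2 mm. A picture is of the moment at which its call begins: read the wrist's pose just before it. There is no depth.
- bot.hand_in(): hands the job in, once; it reports no verdict.
Trained networks look in a picture, given as the dict that the camera call returned (one of the last four; its "shot" number tells which), for a name from the list of things; names that differ only in an ending like _2 or _b are one class to them, and where a whole thing is asked for, a point or a joint stands for the part that bears it (a point fixed in the world has none). Each returns a list of dicts, best first, with "score" (0 to 1); they miss things now and then, are a little off and sometimes report something else, mostly with a low value. They report only what shows in the picture. A call takes as long as a camera call. They do not tell look-alikes from the thing itself.
- nets.spot_in(picture, name): "rect" ([left, top, right, bottom] in pixels, round what is visible of it).
- nets.outline_of(picture, name): "region" (420x560 bool, what is visible of it) and "rect" ([left, top, right, bottom] in pixels, round what is visible of it).
- nets.spot_point(picture, name): "location" ([column, row] in pixels: a listed point, or the origin of a listed thing).
The state is a dict: "t": time; "q": joint angles; "joint_vel": joint speeds; "joint_torque": joint torques, N m; "eef_pos": TCP position; "tool_rot": TCP orientation; "contact_force": force on the tool from outside, world axes, zero at the start; "torque": the same for the moment, N m; "gripper_width": opening from 0.0 (shut) to 1.0 (fully open).
Only numpy, scipy, OpenCV 4.12 (cv2) and the standard library are available. Lean on these libraries where they do the work, as an engineer would, in place of code of your own. Each camera call takes 0.05 s, during which the arm holds its last target.

TASK

Lift the lid off the autosampler well by its knob and lay it flat, right way up, in the middle of the rubber pad. Then turn the carousel inside by its knob, feeling gently and without forcing it, until it drops all the way down onto its hidden drive hub, and let go. Leave everything else on the bench as it is.

Things in the scene. Friction and masses are not known exactly. Their poses are not given: they have to be found in the camera images.
- sampler: Autosampler well, fixed: white open drum 184 mm across, 114 mm tall to its rim, wall 6 mm, with a control box 85 mm high on its +x side. Origin: centre of the underside, on the bench; z up along the drum's axis. A black ledge runs round the inside, its top 56 mm above the origin; when the carousel is home its disc top is flush with this ledge.
- hub_top (a point): Centre of the drive hub's top face, 46 mm above the sampler's origin, unseen under the carousel (this point shows no angle). The hub is a steel ring with three radial notches 120 degrees apart, 22 mm wide. Its angle is unknown and differs every time; a stiff drive holds it (gives way only above 1.5 N m).
- carousel: Loose aluminium disc 156 mm across, 0.4 to 0.65 kg, in the well. Origin on its axis: disc from z = 10 to 20 mm, white vial caps 8 mm high at 62 mm radius. Three ribs under it, 8 mm wide, 120 degrees apart, one along its +x, stand on the hub ring at the start (origin 46 mm above the sampler's). When they meet the notches it can sink 10 mm (origin 36 mm above the sampler's): home.
- carousel_knob (a point): Point on the axis of the carousel's round black knob, 47 mm above the carousel's origin, a good height to grip. Knob 30 mm in diameter, from 20 to 58 mm above that origin. A boss below keeps the carousel centred with 3 mm of play. While gripped it hangs in the fingers and does not sink by itself: press down lightly to test. More than 60 N against hub or well is forcing.
- carousel_rib (a point): Outer foot of the carousel's +x rib, 56 mm from its axis, level with its origin. Turned counter-clockwise seen from above, the carousel meets its first fit after 0.3 to 1.8 rad (clockwise after 0.29 to 1.8); fits repeat every 2.09 rad, each with about 0.1 rad of play either way. It may be turned either way.
- lid: Loose grey round lid, 188 mm across, 0.25 kg, lying on the drum's rim. Origin: centre of its underside (a centring step 162 mm across, 6 mm high, inside the rim); plate from z = 6 to 14 mm; steel knob 30 mm in diameter on its axis, head from 22 to 49 mm, on a thinner neck. At the start its origin is 108 mm above the sampler's; on the pad 4 mm above the bench.
- pad: Black rubber pad, fixed, 220 x 220 x 4 mm, lying on the bench. Origin: centre of the underside; top 4 mm above it.
- multimeter: Bystander: yellow multimeter 150 x 75 x 32 mm lying on the bench between the well and the pad. Origin: centre of the underside.
- bottle: Bystander: amber bottle with blue cap, 72 mm across, 130 mm tall. Origin: centre of the underside.
- vial_rack: Bystander: white vial rack 70 x 150 x 46 mm. Origin: centre of the underside.
- cup: Bystander: white mug 76 mm across, 90 mm tall. Origin: centre of the underside.
- jar: Bystander: clear jar with white lid, 60 mm across, 70 mm tall. Origin: centre of the underside.
- wrench: Bystander: steel wrench 180 mm long lying on the bench. Origin: its middle, underside.
- screwdriver: Bystander: red-handled screwdriver 200 mm long lying on the bench at the right. Origin: its middle, underside.
There are look-alikes about, which are no part of the job. Leave any yellow look-alike of the lid alone.

How it is judged:
By the outcome, as a careful person would: the job done as asked, in the order asked, and still so for the second after the job is handed in, with the robot touching nothing.
It also fails if it takes over 72 s, if anything falls off the work surface, if the arm or the gripper's body presses on something with over 40 N, if the wrist force passes 120 N, or if a joint passes its speed limit or range.

## Working session

There is one attempt and no reset: what is moved stays moved. The work goes in short steps, Python scripts to look and compute and a tool call to move; the robot and the scene stay as the last step left them, time stands still between calls to the robot, and variables do not carry over. Pictures are saved under pics/ and viewed, and the job is handed in when it is done.

Besides the shell and the picture viewer there is one more tool, called after "Emit:" as name(argument=value, ...) on one line, values as JSON. apply_moves: Moves the arm, as the interface text tells. Scaled input: -1 to 1 covers 120 mm each way for a shift and 4 degrees each way for a turn. Its arguments: {"type":"object","properties":{"moves":{"type":"string"},"force":{"type":"number"}},"required":["moves"]}

```bash
mkdir -p pics; cat > h.py <<'E'
from station import bot, imaging, nets
import numpy as np, cv2
from scipy.spatial.transform import Rotation as R
def shot(n): return imaging.read_camera(n)
def K(p): return np.array([[p['fx'],0,p['cx']],[0,p['fy'],p['cy']],[0,0,1.]]),np.array(p['dist_coeffs'],float)
def tool(o):
    T=np.eye(4);q=o['tool_rot'];T[:3,:3]=R.from_quat([q[1],q[2],q[3],q[0]]).as_matrix();T[:3,3]=o['eef_pos'];return T
def c2w(p,o=None):
    return np.linalg.inv(np.array(p['view'])) if 'view' in p else tool(o)@np.array(p['mount'])
def ray(p,uv,o=None):
    k,d=K(p);u=cv2.undistortPoints(np.array([[uv]],float),k,d)[0,0];T=c2w(p,o)
    v=T[:3,:3]@np.array([u[0],u[1],1]);return T[:3,3],v/np.linalg.norm(v)
def atz(p,uv,z,o=None):
    c,v=ray(p,uv,o);return c+v*(z-c[2])/v[2]
def proj(p,X,o=None):
    T=np.linalg.inv(c2w(p,o));k,d=K(p)
    return cv2.projectPoints(np.atleast_2d(np.array(X,float)),cv2.Rodrigues(T[:3,:3])[0],T[:3,3],k,d)[0][:,0]
def tri(*rs):
    A=np.zeros((3,3));b=np.zeros(3)
    for c,v in rs:
        P=np.eye(3)-np.outer(v,v);A+=P;b+=P@c
    return np.linalg.solve(A,b)
def save(p,n): cv2.imwrite('pics/'+n,cv2.cvtColor(p['image'],cv2.COLOR_RGB2BGR))
E
python3 - <<'E'
from h import *
o=bot.get_obs();print({k:np.round(v,3) for k,v in o.items()})
for c in ['top','side','wrist']:
    p=shot(c);save(p,c+'0.png')
    for n in ['lid','pad','sampler','multimeter']:
        print(c,n,[(np.round(x['location']),round(x['score'],2)) for x in nets.spot_point(p,n)[:3]],[(np.round(x['rect']),round(x['score'],2)) for x in nets.spot_in(p,n)[:3]])
E
```

```text
{'t': np.float64(0.0), 'q': array([ 1.229,  0.478,  0.022,  1.556, -0.012,  1.109, -0.083]), 'joint_vel': array([ 0.001, -0.   , -0.001, -0.001, -0.   ,  0.002,  0.001]), 'joint_torque': array([-0.0000e+00, -5.9646e+01,  1.6080e+00, -2.8120e+01,  1.2000e-02,
        9.0000e-03,  0.0000e+00]), 'eef_pos': array([ 0.156, -0.656,  0.23 ]), 'tool_rot': array([-0.001,  0.785, -0.62 , -0.001]), 'contact_force': array([0.993, 0.803, 0.308]), 'torque': array([ 0.023, -0.017,  0.029]), 'gripper_width': np.float64(1.002)}
top lid [(array([217., 291.]), 0.97), (array([335., 285.]), 0.82), (array([222., 214.]), 0.81)] [(array([190., 265., 248., 326.]), 0.86), (array([110., 265., 169., 325.]), 0.73), (array([189., 184., 253., 244.]), 0.67)]
top pad [(array([341., 203.]), 0.93), (array([149., 242.]), 0.59)] [(array([302., 164., 383., 244.]), 0.61)]
top sampler [(array([285., 227.]), 0.16)] [(array([202., 162., 264., 249.]), 0.63)]
top multimeter [(array([285., 226.]), 0.66)] [(array([274., 202., 296., 250.]), 0.71)]
side lid [(array([324., 398.]), 0.9), (array([275., 247.]), 0.8), (array([358., 311.]), 0.71)] [(array([239., 216., 313., 273.]), 0.94), (array([358., 193., 419., 234.]), 0.8), (array([284., 357., 369., 419.]), 0.69)]
side pad [(array([315., 185.]), 0.72), (array([253., 177.]), 0.5)] [(array([276., 163., 351., 215.]), 0.55)]
side sampler [(array([276., 271.]), 0.93)] [(array([208., 212., 313., 298.]), 0.59)]
side multimeter [(array([310., 231.]), 0.93)] [(array([289., 211., 337., 248.]), 0.96)]
wrist lid [] []
wrist pad [] []
wrist sampler [] []
wrist multimeter [] []
```

View pics/top0.png

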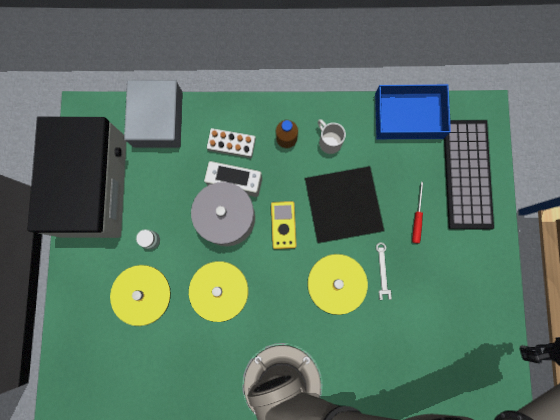

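View pics/side0.png

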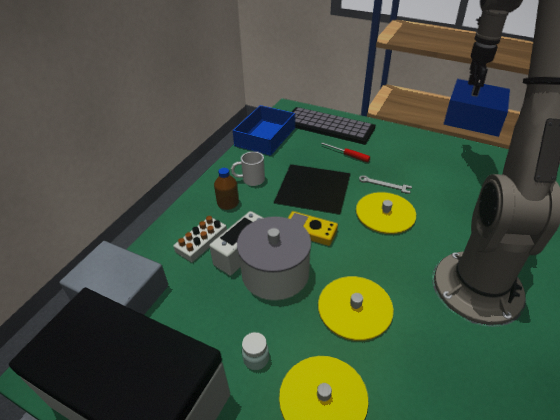

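The grey lid on the drum (top 222,213; side 275,245) is the one meant. The three yellow discs lying flat on the bench, at top (140,295), (218,291) and (338,284), are look-alikes. Next I'll measure positions and look at an enlarged crop.

```bash
python3 - <<'E'
from h import *
t=shot('top');s=shot('side')
im=cv2.cvtColor(t['image'],cv2.COLOR_RGB2BGR)
cv2.imwrite('pics/crop1.png',cv2.resize(im[140:270,170:400],None,fx=3.4,fy=3.4,interpolation=cv2.INTER_CUBIC))
print('campos',c2w(t)[:3,3],c2w(s)[:3,3])
r={}
for p,n,near in((t,'top',(222,213)),(s,'side',(275,247))):
    for x in nets.outline_of(p,'lid'):
        c=[(x['rect'][0]+x['rect'][2])/2,(x['rect'][1]+x['rect'][3])/2]
        if np.hypot(c[0]-near[0],c[1]-near[1])<15:
            m=x['region'].astype(np.uint8);cn=max(cv2.findContours(m,0,2)[0],key=cv2.contourArea)[:,0]
            P=np.array([atz(p,u.astype(float),0.118)[:2] for u in cn])
            (cc,rr)=cv2.minEnclosingCircle(P.astype(np.float32));print(n,'lid outline',x['score'],cc,rr)
    q=[x for x in nets.spot_point(p,'lid') if np.hypot(*(np.array(x['location'])-near))<20]
    for x in q: print(n,'lidpt',x['location'],x['score'],atz(p,x['location'],.108))
    for x in nets.outline_of(p,'pad')[:2]:
        m=x['region'].astype(np.uint8);cn=max(cv2.findContours(m,0,2)[0],key=cv2.contourArea)[:,0]
        P=np.array([atz(p,u.astype(float),0.004)[:2] for u in cn]);print(n,'pad',x['score'],x['rect'],cv2.minAreaRect((P*1000).astype(np.float32)))
    for nm,z in(('pad',.0),('multimeter',0),('sampler',0),('bottle',0),('vial_rack',0),('cup',0),('jar',0),('wrench',0),('screwdriver',0)):
        for x in nets.spot_point(p,nm)[:2]: print(n,nm,np.round(x['location']),round(x['score'],2),np.round(atz(p,x['location'],z),3))
# knob top ray
for p,uv in((t,(221,211)),(s,(274,233))): print('knob',atz(p,uv,.157))
E
```

```text
campos [ 0.31155404 -0.00845404  1.47372787] [0.17627777 0.80339408 0.86936356]
top lid outline 0.85 (0.5151548981666565, 0.1828778237104416) 0.09538356214761734
top lidpt [220.7, 214.5] 0.97 [0.51019247 0.18617807 0.108     ]
top pad 0.88 [303.1, 166.5, 383.4, 244.1] ((560.348388671875, -200.09628295898438), (217.88516235351562, 225.37533569335938), 11.063596725463867)
top pad [342. 205.] 0.6 [ 0.558 -0.195  0.   ]
top multimeter [286. 226.] 0.74 [ 0.489 -0.012  0.   ]
top bottle [286. 137.] 0.87 [ 0.79  -0.013  0.   ]
top vial_rack [235. 145.] 0.78 [0.76  0.159 0.   ]
top cup [329. 140.] 0.95 [ 0.777 -0.155  0.   ]
top jar [153. 240.] 0.64 [0.441 0.418 0.   ]
top wrench [379. 271.] 0.7 [ 0.346 -0.307  0.   ]
top screwdriver [420. 211.] 0.5 [ 0.538 -0.444  0.   ]
side lid outline 0.78 (0.5146496295928955, 0.17975710332393646) 0.09880267828702927
side lidpt [276.5, 244.5] 0.66 [0.51030537 0.17531898 0.108     ]
side pad 0.67 [274.9, 164.0, 350.7, 215.6] ((560.0090942382812, -199.85401916503906), (225.43797302246094, 229.92921447753906), 10.76803207397461)
side pad [315. 183.] 0.79 [ 0.566 -0.226  0.   ]
side multimeter [311. 228.] 0.84 [ 0.492 -0.02   0.   ]
side sampler [271. 274.] 0.85 [0.524 0.189 0.   ]
side bottle [228. 204.] 0.92 [ 0.781 -0.009  0.   ]
side vial_rack [201. 244.] 0.56 [ 0.758  0.178 -0.   ]
side cup [251. 178.] 0.91 [ 0.78  -0.162  0.   ]
side jar [256. 358.] 0.87 [ 0.444  0.423 -0.   ]
side wrench [385. 183.] 0.51 [ 0.348 -0.33   0.   ]
side screwdriver [347. 156.] 0.68 [ 0.519 -0.431  0.   ]
knob [0.51340775 0.17856588 0.157     ]
knob [0.51152269 0.18383159 0.157     ]
```

View pics/crop1.png

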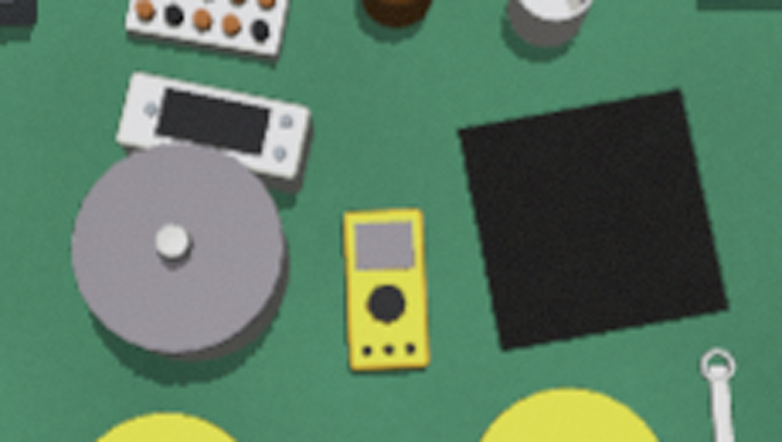

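The crop shows the grey lid on the drum with its knob at about (221,211), and the pad is clear. I'll start moving.

Emit:
apply_moves(moves="-1 -.18 -.25 0 0 0 0;-1 -.18 -.25 0 0 0 0;-1 -.18 -.25 0 0 0 0;-1 -.18 -.25 0 0 0 0;-1 -.18 -.25 0 0 0 0;-1 -.18 -.25 0 0 0 0;-1 -.18 -.25 0 0 0 0;-1 -.18 -.25 0 0 0 0;-1 -.18 -.25 0 0 0 0;-1 -.18 -.25 0 0 0 0;-1 -.18 -.25 0 0 0 0;-1 -.18 -.25 0 0 0 0", force=60)

```text
t: 3.65
eef_pos: [0.4475, -0.3197, 0.2316]
tool_rot: [0.0, 0.785, -0.62, 0.0]
contact_force: [-0.3, -0.7, -0.2]
gripper_width: 0.999
```

```bash
cat >> h.py <<'E'
def go(target,o=None):
    o=o or bot.get_obs();T=tool(o);d=np.array(target)-T[:3,3];l=T[:3,:3].T@d
    n=np.linalg.norm(d);print('t',round(float(o['t']),2),'eef',np.round(T[:3,3],4),'F',np.round(o['contact_force'],1),'w',round(float(o['gripper_width']),3),'q',np.round(o['q'],2),'x-axis deg',round(np.degrees(np.arctan2(T[1,0],T[0,0])),1),'tilt',np.round(T[:2,2],4));print('units total',np.round(l/.12,3),'dist',round(n,4))
E
python3 -c "
from h import *
go([.56,-.2,.24]);go([.513,.181,.24])"
```

```text
t 3.65 eef [ 0.4475 -0.3197  0.2316] F [-0.3 -0.7 -0.2] w 0.999 q [ 0.64  0.28 -0.17  1.85  0.05  1.02 -0.88] x-axis deg -76.6 tilt [ 0.0005 -0.0004]
units total [-0.753 -1.143 -0.07 ] dist 0.1645
t 3.65 eef [ 0.4475 -0.3197  0.2316] F [-0.3 -0.7 -0.2] w 0.999 q [ 0.64  0.28 -0.17  1.85  0.05  1.02 -0.88] x-axis deg -76.6 tilt [ 0.0005 -0.0004]
units total [-3.933 -1.497 -0.071] dist 0.505
```

Emit:
apply_moves(moves="-1 -.31 -.12 -.01 0 0 0;-1 -.31 -.12 -.01 0 0 0;-1 -.31 -.12 -.01 0 0 0;-1 -.31 -.12 -.01 0 0 0;-1 -.31 -.12 -.01 0 0 0;-1 -.31 -.12 -.01 0 0 0;-1 -.31 -.12 -.01 0 0 0;-1 -.31 -.12 -.01 0 0 0;-1 -.31 -.12 -.01 0 0 0;-1 -.31 -.12 -.01 0 0 0;-1 -.31 -.12 -.01 0 0 0;-1 -.31 -.12 -.01 0 0 0")

```text
t: 4.65
eef_pos: [0.5113, 0.155, 0.2461]
tool_rot: [-0.0, 0.785, -0.62, 0.0]
contact_force: [0.3, 0.6, -0.5]
gripper_width: 1.004
```

Emit:
apply_moves(moves="-1 -.1 -.03 0 0 0 0;-1 0 0 0 0 0 0;-1 0 0 0 0 0 0")

```text
t: 4.9
eef_pos: [0.5118, 0.1661, 0.2456]
tool_rot: [0.0, 0.785, -0.619, -0.0]
contact_force: [-0.2, -0.1, -0.5]
gripper_width: 0.999
```

```bash
python3 -c "
from h import *
go([.513,.181,.24]);o=bot.get_obs();p=shot('wrist');save(p,'w1.png')
for x in nets.spot_point(p,'lid')[:2]:print(x['location'],x['score'],atz(p,x['location'],.108,o))
print(np.array(p['mount']).round(3))
for x in nets.outline_of(p,'lid')[:1]:print(x['rect'],x['score'])
print('exp',proj(p,[[.513,.181,.157],[.513,.181,.122]],o))
"
```

```text
t 4.9 eef [0.5118 0.1661 0.2456] F [-0.2 -0.1 -0.5] w 0.999 q [-0.03  0.28 -0.47  1.84  0.14  1.06 -1.9 ] x-axis deg -76.5 tilt [-0.0002 -0.0002]
units total [-0.118 -0.038  0.047] dist 0.0159
[263.3, 191.3] 0.94 [0.51601149 0.17962103 0.108     ]
[213.1, 326.1] 0.69 [0.36663924 0.19786357 0.108     ]
[[ 1.     0.001 -0.001 -0.001]
 [-0.001  0.956  0.294 -0.075]
 [ 0.001 -0.294  0.956 -0.143]
 [ 0.     0.     0.     1.   ]]
[162.6, 270.8, 282.7, 383.0] 0.88
exp [[258.12595135 210.215715  ]
 [260.3055888  198.18000279]]
```

View pics/w1.png

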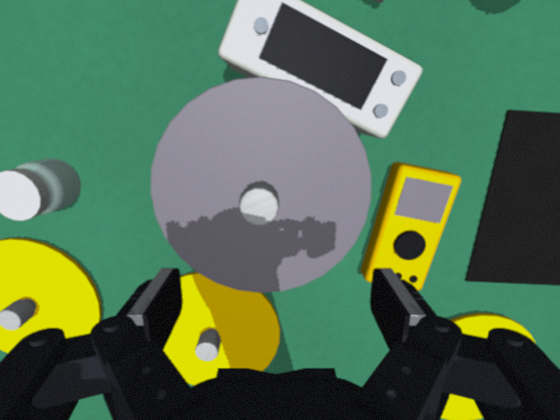

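```bash
python3 -c "
from h import *
o=bot.get_obs();p=shot('wrist')
print(atz(p,(259,204.5),.157,o))
P=np.array([atz(p,u,.122,o)[:2] for u in [(151,185),(371,185),(262,78),(262,292)]]);print(P)
im=p['image'].astype(int);m=((im.max(2)-im.min(2)<32)&(im.min(2)>60)).astype(np.uint8);m[:, :150]=0;m[:78]=0;m[292:]=0;m[:,372:]=0
cn=max(cv2.findContours(m,0,2)[0],key=cv2.contourArea)[:,0]
Q=np.array([atz(p,u.astype(float),.122,o)[:2] for u in cn]);A=np.c_[2*Q,np.ones(len(Q))];
w=np.ones(len(Q),bool)
for i in range(10):
    s=np.linalg.lstsq(A[w],(Q[w]**2).sum(1),rcond=None)[0];r=np.sqrt(s[2]+s[0]**2+s[1]**2);e=np.abs(np.hypot(*(Q-s[:2]).T)-r);w=e<max(.003,np.median(e))
print(s[:2],r,w.mean());go([s[0],s[1],.24])
"
```

```text
[0.51788083 0.17876059 0.157     ]
[[0.50346681 0.27028722]
 [0.5459548  0.09043544]
 [0.60645428 0.19771971]
 [0.42550531 0.15733184]]
[0.51606615 0.1818518 ] 0.09281644803627648 0.7694610778443114
t 5.1 eef [0.5121 0.1637 0.2456] F [-0.1 -0.9 -0.6] w 0.992 q [-0.03  0.27 -0.47  1.84  0.14  1.06 -1.9 ] x-axis deg -76.8 tilt [-0.0001 -0.001 ]
units total [-0.14  -0.066  0.047] dist 0.0194
```

Emit:
apply_moves(moves="-1 -.13 -.06 .1 0 0 0;-1 0 0 .2 0 0 0;-1 0 0 .2 0 0 0;-1 0 0 .1 0 0 0;-1 0 0 0 0 0 0;-1 0 0 0 0 0 0")

```text
t: 5.6
eef_pos: [0.5154, 0.1817, 0.1737]
tool_rot: [0.0, 0.784, -0.62, -0.0]
contact_force: [-0.8, 0.3, 1.4]
gripper_width: 1.001
```

```bash
python3 -c "
from h import *
o=bot.get_obs();p=shot('wrist');save(p,'w2.png');go([.516,.181,.126])"
```

```text
t 5.65 eef [0.516  0.1822 0.1746] F [ 1.2 -0.8  0.4] w 1.0 q [-0.08  0.37 -0.46  1.9   0.2   0.92 -1.98] x-axis deg -76.7 tilt [0.001  0.0002]
units total [0.01  0.003 0.405] dist 0.0487
```

View pics/w2.png

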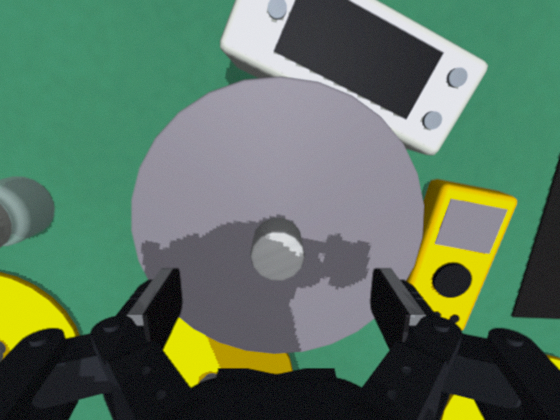

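The knob at (277,255) sits centred between the fingers at columns 180 and 372. I'll descend and grip.

Emit:
apply_moves(moves="-1 0 0 .15 0 0 0;-1 0 0 .15 0 0 0;-1 0 0 .1 0 0 0;-1 0 0 0 0 0 0;1 0 0 0 0 0 0;1 0 0 0 0 0 0;1 0 0 0 0 0 0;1 0 0 0 0 0 0;1 0 0 0 0 0 0;1 0 0 0 0 0 0;1 0 0 0 0 0 0", force=60)

```text
t: 6.57
eef_pos: [0.5161, 0.1826, 0.1268]
tool_rot: [-0.001, 0.785, -0.62, 0.001]
contact_force: [-1.5, -0.8, 6.1]
gripper_width: 0.332
```

```bash
python3 -c "
from h import *
o=bot.get_obs();p=shot('wrist');save(p,'w3.png');go([.516,.181,.24])"
```

```text
t 6.62 eef [0.5161 0.1826 0.1268] F [-0.7 -1.   5.4] w 0.334 q [-0.1   0.43 -0.44  1.93  0.25  0.83 -2.01] x-axis deg -76.6 tilt [0.0017 0.0001]
units total [ 0.013  0.002 -0.944] dist 0.1132
```

View pics/w3.png

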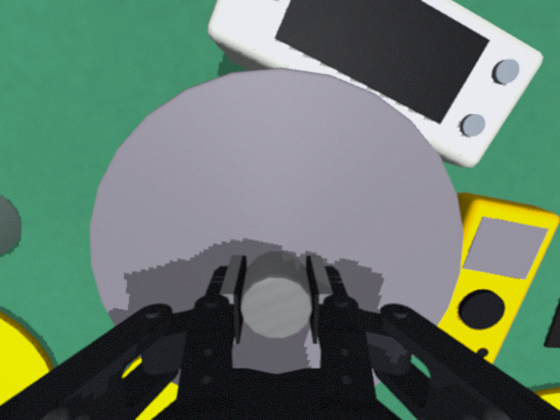

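The knob is gripped (width 0.33 is about 28 mm). Lifting now.

Emit:
apply_moves(moves="1 0 0 -.05 0 0 0;1 0 0 -.12 0 0 0;1 0 0 -.2 0 0 0;1 0 0 -.2 0 0 0;1 0 0 -.1 0 0 0;1 0 0 0 0 0 0", force=80)

```text
t: 7.12
eef_pos: [0.5168, 0.1833, 0.2089]
tool_rot: [-0.002, 0.785, -0.62, 0.001]
contact_force: [0.5, 1.0, -2.6]
gripper_width: 0.33
```

```bash
python3 -c "
from h import *
o=bot.get_obs();s=shot('side');save(s,'s2.png');p=shot('wrist');save(p,'w4.png');go([.56,-.2,.22])"
```

```text
t 7.22 eef [0.5151 0.1822 0.2056] F [ 1.1 -0.7 -2.4] w 0.329 q [-0.07  0.33 -0.47  1.87  0.18  0.98 -1.95] x-axis deg -76.6 tilt [-0.0002 -0.0003]
units total [ 3.186  0.373 -0.119] dist 0.3851
```

View pics/s2.png

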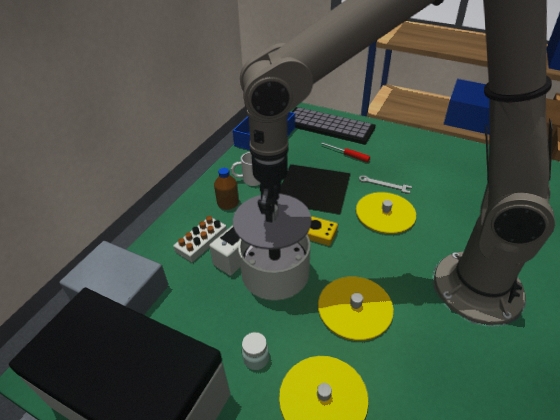

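View pics/w4.png

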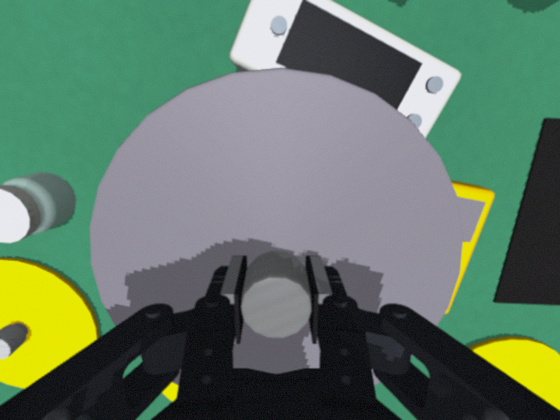

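The lid hangs level in the grip at side (272,218). I'll carry it over the pad.

Emit:
apply_moves(moves="1 .1 .02 -.04 0 0 0;1 .2 .03 -.04 0 0 0;1 .28 .03 -.04 0 0 0;1 .3 .03 0 0 0 0;1 .3 .03 0 0 0 0;1 .3 .04 0 0 0 0;1 .3 .04 0 0 0 0;1 .3 .04 0 0 0 0;1 .3 .03 0 0 0 0;1 .3 .03 0 0 0 0;1 .28 .03 0 0 0 0;1 .15 .02 0 0 0 0")

```text
t: 8.22
eef_pos: [0.557, -0.1961, 0.2181]
tool_rot: [0.002, 0.783, -0.622, -0.001]
contact_force: [0.1, -0.6, -2.3]
gripper_width: 0.329
```

Emit:
apply_moves(moves="1 .07 0 .05 0 0 0;1 0 0 .2 0 0 0;1 0 0 .2 0 0 0;1 0 0 .2 0 0 0;1 0 0 .2 0 0 0;1 0 0 .1 0 0 0;1 0 0 0 0 0 0")

```text
t: 8.8
eef_pos: [0.5577, -0.197, 0.1023]
tool_rot: [0.001, 0.785, -0.619, -0.004]
contact_force: [-0.1, -0.4, -2.1]
gripper_width: 0.329
```

```bash
python3 -c "
from h import *
go([.56,-.2,.0228]);o=bot.get_obs();s=shot('side');save(s,'s3.png');p=shot('wrist');save(p,'w5.png');t=shot('top');save(t,'t3.png')
print(proj(p,[[.56,-.2,.004]],o))
for x in nets.outline_of(t,'pad')[:2]:
        m=x['region'].astype(np.uint8);cn=max(cv2.findContours(m,0,2)[0],key=cv2.contourArea)[:,0]
        P=np.array([atz(t,u.astype(float),0.004)[:2] for u in cn]);print(x['score'],cv2.minAreaRect((P*1000).astype(np.float32)))
"
```

```text
t 8.8 eef [ 0.5577 -0.197   0.1023] F [-0.1 -0.4 -2.1] w 0.329 q [ 0.44  0.51 -0.27  1.85  0.18  0.82 -1.26] x-axis deg -76.5 tilt [-0.0075  0.0028]
units total [ 0.032 -0.017  0.662] dist 0.0795
[[282.10203734 209.59973194]]
0.65 ((443.1943664550781, 434.06365966796875), (61.48945617675781, 72.14769744873047), 0.12923631072044373)
0.6 ((551.9400024414062, -148.5899658203125), (222.5109405517578, 122.1301040649414), 11.638727188110352)
```

View pics/w5.png

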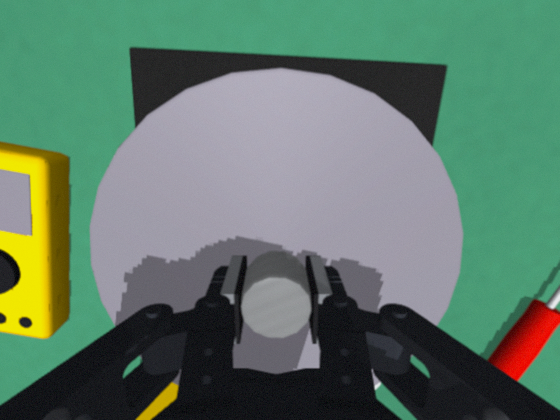

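View pics/t3.png

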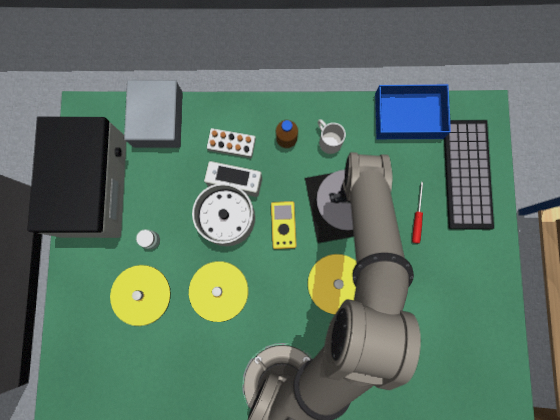

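```bash
python3 -c "
from h import *
o=bot.get_obs();p=shot('wrist')
a=atz(p,(131,48),.004,o);b=atz(p,(446,66),.004,o);d=b-a;L=np.linalg.norm(d);print(a,b,L)
n=np.array([-d[1],d[0],0])/L; m=(a+b)/2; 
for s in(1,-1):print(m+s*n*.11)
go([.56,-.2,.0228])
"
```

```text
[ 0.65250663 -0.07293163  0.004     ] [ 0.69267026 -0.28960395  0.004     ] 0.22036336861007605
[ 0.78074597 -0.16121909  0.004     ]
[ 0.56443092 -0.20131649  0.004     ]
t 9.05 eef [ 0.5617 -0.199   0.108 ] F [ 0.   0.2 -2.1] w 0.327 q [ 0.45  0.5  -0.27  1.84  0.18  0.82 -1.26] x-axis deg -76.6 tilt [ 0.0026 -0.0007]
units total [0.004 0.018 0.71 ] dist 0.0852
```

Emit:
apply_moves(moves="1 .01 0 .2 0 0 0;1 0 0 .2 0 0 0;1 0 0 .13 0 0 0;1 0 0 .08 0 0 0;1 0 0 0.03 0 0 0;1 0 0 0 0 0 0;1 0 0 0 0 0 0;1 0 0 0 0 0 0")

```text
t: 9.72
eef_pos: [0.5619, -0.2004, 0.0311]
tool_rot: [-0.0, 0.785, -0.62, 0.001]
contact_force: [-0.7, -0.7, -1.9]
gripper_width: 0.327
```

```bash
python3 -c "
from h import *
go([.562,-.2,.0228]);"
```

```text
t 9.72 eef [ 0.5619 -0.2004  0.0311] F [-0.7 -0.7 -1.9] w 0.327 q [ 0.42  0.61 -0.25  1.88  0.23  0.68 -1.29] x-axis deg -76.6 tilt [ 0.0023 -0.0007]
units total [-0.003 -0.001  0.069] dist 0.0083
```

Emit:
apply_moves(moves="1 0 0 .03 0 0 0;1 0 0 .02 0 0 0;1 0 0 .02 0 0 0;1 0 0 0 0 0 0;1 0 0 0 0 0 0")

```text
t: 10.13
eef_pos: [0.5612, -0.2003, 0.0229]
tool_rot: [0.0, 0.785, -0.62, 0.0]
contact_force: [-4.7, 1.1, 12.4]
gripper_width: 0.326
```

It's resting on the pad (about 12 N up), so I'll open and retreat.

Emit:
apply_moves(moves="1 0 0 -.01 0 0 0;-1 0 0 0 0 0 0;-1 0 0 0 0 0 0;-1 0 0 0 0 0 0;-1 0 0 0 0 0 0;-1 0 0 0 0 0 0;-1 0 0 0 0 0 0;-1 0 0 -.1 0 0 0;-1 0 0 -.3 0 0 0;-1 0 0 -.34 0 0 0;-1 0 0 -.34 0 0 0;-1 0 0 -.34 0 0 0")

```text
t: 11.13
eef_pos: [0.5605, -0.1999, 0.1956]
tool_rot: [-0.0, 0.785, -0.62, 0.0]
contact_force: [0.8, 0.3, -0.4]
gripper_width: 0.995
```

```bash
python3 -c "
from h import *
go([.516,.181,.24]);o=bot.get_obs();s=shot('side');save(s,'s4.png');p=shot('wrist');save(p,'w6.png')
"
```

```text
t 11.13 eef [ 0.5605 -0.1999  0.1956] F [ 0.8  0.3 -0.4] w 0.995 q [ 0.47  0.4  -0.3   1.77  0.14  0.99 -1.22] x-axis deg -76.6 tilt [0.0002 0.0001]
units total [-3.173 -0.376 -0.369] dist 0.386
```

View pics/w6.png

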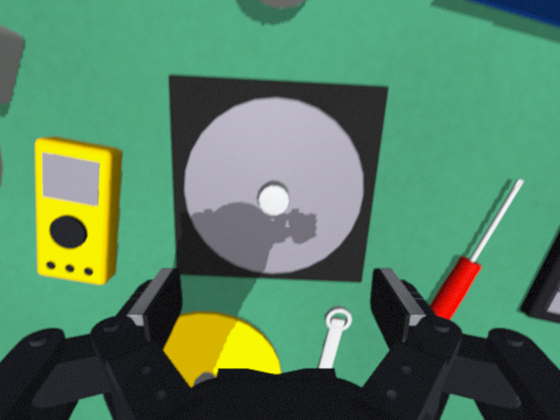

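The lid lies flat and right way up on the pad, centred at about (274,186). I'll check its centring numerically and then go back to the well.

```bash
python3 -c "
from h import *
o=bot.get_obs();p=shot('wrist')
C=np.array([atz(p,u,.004,o)[:2] for u in[(169.5,75),(387.5,87),(361,282),(178,274)]]);print(C,C.mean(0))
P=np.array([atz(p,u,.018,o)[:2] for u in[(184,186),(363.5,186),(274,97),(274,274)]]);print((P[0]+P[1])/2,(P[2]+P[3])/2)
print(atz(p,(273,199),.053,o))
"
```

```text
[[ 0.64990429 -0.07427063]
 [ 0.68915797 -0.28544789]
 [ 0.47754919 -0.32529237]
 [ 0.43857918 -0.1146481 ]] [ 0.56379766 -0.19991475]
[ 0.56874268 -0.19837775] [ 0.56217984 -0.20004273]
[ 0.56379298 -0.1986873   0.053     ]
```

Emit:
apply_moves(moves="-1 -.1 -.02 -.06 0 0 0;-1 -.28 -.03 -.06 0 0 0;-1 -.28 -.03 -.06 0 0 0;-1 -.28 -.03 -.06 0 0 0;-1 -.28 -.03 -.06 0 0 0;-1 -.28 -.04 -.06 0 0 0;-1 -.28 -.04 -.01 0 0 0;-1 -.28 -.04 0 0 0 0;-1 -.28 -.03 0 0 0 0;-1 -.28 -.03 0 0 0 0;-1 -.28 -.03 0 0 0 0;-1 -.25 -.02 0 0 0 0")

```text
t: 12.28
eef_pos: [0.5142, 0.1806, 0.2362]
tool_rot: [0.001, 0.785, -0.619, -0.001]
contact_force: [0.7, 0.7, 0.5]
gripper_width: 0.999
```

Emit:
apply_moves(moves="-1 0 0 0 0 0 .8;-1 0 0 0 0 0 1;-1 0 0 0 0 0 0;-1 0 0 0 0 0 0;-1 0 0 0 0 0 0;-1 0 0 0 0 0 0")

```text
t: 12.78
eef_pos: [0.5162, 0.1775, 0.2369]
tool_rot: [0.0, 0.745, -0.668, -0.0]
contact_force: [0.3, -0.4, 0.5]
gripper_width: 1.002
```

```bash
python3 -c "
from h import *
go([.516,.181,.24]);o=bot.get_obs();p=shot('wrist');save(p,'w7.png')
for n in('carousel_knob','carousel','carousel_rib','sampler'):
  for x in nets.spot_point(p,n)[:2]:print(n,x['location'],x['score'],atz(p,x['location'],{'carousel_knob':.093,'carousel':.046,'carousel_rib':.046,'sampler':0}[n],o))
"
```

```text
t 12.78 eef [0.5162 0.1775 0.2369] F [ 0.3 -0.4  0.5] w 1.002 q [-0.06  0.3  -0.46  1.83  0.15  1.05 -2.05] x-axis deg -83.8 tilt [-0.0008 -0.0004]
units total [-0.029 -0.002 -0.025] dist 0.0047
carousel_knob [270.0, 198.6] 0.79 [0.5140843  0.18365424 0.093     ]
carousel [273.1, 187.5] 0.57 [0.51387699 0.18119342 0.046     ]
carousel_rib [293.0, 132.9] 0.84 [0.57183429 0.16736378 0.046     ]
```

View pics/w7.png

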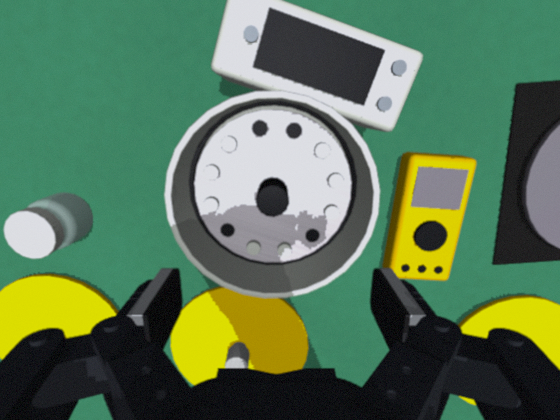

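```bash
python3 -c "
from h import *
o=bot.get_obs();p=shot('wrist')
cv2.imwrite('pics/w7c.png',cv2.resize(cv2.cvtColor(p['image'][80:310,150:400],cv2.COLOR_RGB2BGR),None,fx=2.4,fy=2.4,interpolation=2))
P=np.array([atz(p,u,.114,o)[:2] for u in[(166,195),(380,195),(273,91),(273,298)]]);print((P[0]+P[1])/2,(P[2]+P[3])/2)
im=p['image'].astype(int);m=((im.max(2)<50)).astype(np.uint8);m[:160]=0;m[240:]=0;m[:,245:300]*=1;m[:,:240]=0;m[:,305:]=0
c=max(cv2.findContours(m,0,2)[0],key=cv2.contourArea);print(cv2.boundingRect(c),cv2.contourArea(c))
go([.515,.181,.16])
print(proj(p,[[.515,.181,.104],[.515,.181,.066]],o))
"
```

```text
[0.52347257 0.18192524] [0.51517542 0.18100384]
(257, 179, 31, 37) 847.0
t 13.08 eef [0.5165 0.1777 0.2373] F [ 0.9 -0.8 -0.3] w 0.998 q [-0.07  0.3  -0.46  1.83  0.15  1.05 -2.05] x-axis deg -83.8 tilt [0. 0.]
units total [-0.029  0.01   0.644] dist 0.0774
[[273.08560452 201.54542043]
 [273.43134224 191.37012498]]
```

View pics/w7c.png

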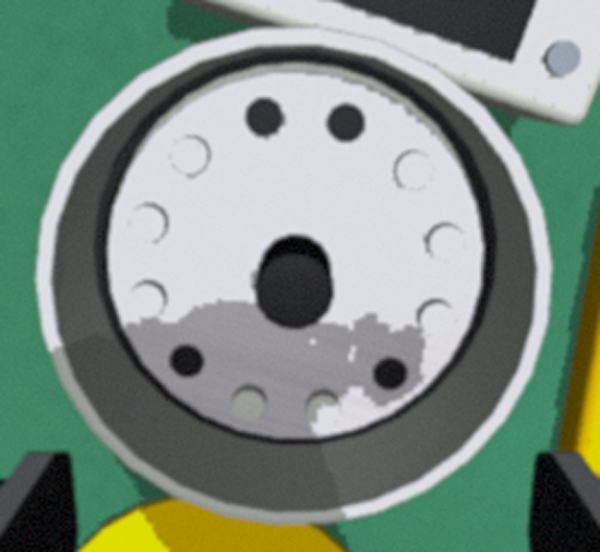

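Knob-top centre is at about (272,200), matching the projection of (0.515, 0.181). I'll descend onto it.

Emit:
apply_moves(moves="-1 -.03 0 .15 0 0 0;-1 0 0 .3 0 0 0;-1 0 0 .3 0 0 0;-1 0 0 .25 0 0 0;-1 0 0 .2 0 0 0;-1 0 0 .1 0 0 0;-1 0 0 .05 0 0 0;-1 0 0 0 0 0 0;-1 0 0 0 0 0 0")

```text
t: 13.83
eef_pos: [0.5169, 0.1819, 0.0763]
tool_rot: [-0.001, 0.744, -0.668, 0.0]
contact_force: [-0.3, -0.1, -0.5]
gripper_width: 0.998
```

```bash
python3 -c "
from h import *
go([.515,.1815,.074]);o=bot.get_obs();p=shot('wrist');save(p,'w8.png')
"
```

```text
t 13.83 eef [0.5169 0.1819 0.0763] F [-0.3 -0.1 -0.5] w 0.998 q [-0.13  0.5  -0.4   1.97  0.29  0.73 -2.17] x-axis deg -83.8 tilt [0.0015 0.0007]
units total [0.002 0.016 0.019] dist 0.003
```

View pics/w8.png

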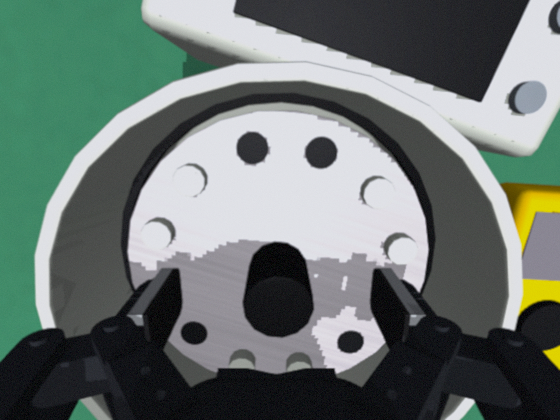

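It's centred, so I'll grip gently and read the force.

Emit:
apply_moves(moves="1 0 .02 0 0 0 0;1 0 0 0 0 0 0;1 0 0 0 0 0 0;1 0 0 0 0 0 0;1 0 0 0 0 0 0;1 0 0 0 0 0 0;1 0 0 0 0 0 0;1 0 0 0 0 0 0", force=40)

```text
t: 14.55
eef_pos: [0.5139, 0.1811, 0.0759]
tool_rot: [-0.0, 0.744, -0.668, 0.0]
contact_force: [-1.3, -1.0, 6.2]
gripper_width: 0.335
```

Emit:
apply_moves(moves="1 0 0 .01 0 0 0;1 0 0 0 0 0 0;1 0 0 0 0 0 0")

```text
t: 14.8
eef_pos: [0.514, 0.1811, 0.0758]
tool_rot: [-0.0, 0.744, -0.668, 0.001]
contact_force: [-5.2, -3.4, 16.8]
gripper_width: 0.343
```

Stiffness is about 9 N/mm. I'll turn counter-clockwise (−rz) under about 12 N of press. The first fit is at least 17° away.

Emit:
apply_moves(moves="1 0 0 -.005 0 0 -1;1 0 0 0 0 0 -1;1 0 0 0 0 0 -1;1 0 0 0 0 0 -1;1 0 0 0 0 0 0;1 0 0 0 0 0 0")

```text
t: 15.3
eef_pos: [0.5149, 0.1817, 0.0759]
tool_rot: [-0.001, 0.83, -0.558, 0.001]
contact_force: [-1.1, -1.1, 8.3]
gripper_width: 0.336
```

```bash
python3 -c "
from h import *
go([.515,.1815,.074]);o=bot.get_obs();print(o['torque']);p=shot('wrist');save(p,'w9.png')
"
```

```text
t 15.3 eef [0.5149 0.1817 0.0759] F [-1.1 -1.1  8.3] w 0.336 q [-0.08  0.51 -0.47  1.97  0.34  0.74 -1.94] x-axis deg -67.8 tilt [0.0024 0.0009]
units total [ 0.002 -0.     0.016] dist 0.0019
[-0.17602256  0.09141849  0.15555376]
```

View pics/w9.png

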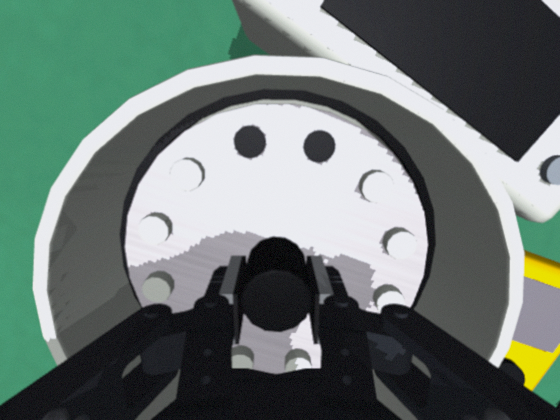

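The carousel turns with the grip: the two dark holes stay at (250,140) and (320,146) in the wrist view. I'll continue in small steps.

Emit:
apply_moves(moves="1 0 0 0 0 0 -1;1 0 0 0 0 0 -1;1 0 0 0 0 0 0")

```text
t: 15.6
eef_pos: [0.515, 0.1817, 0.0759]
tool_rot: [-0.001, 0.868, -0.497, 0.001]
contact_force: [-0.8, 0.7, 7.0]
gripper_width: 0.342
```

Emit:
apply_moves(moves="1 0 0 0 0 0 -1;1 0 0 0 0 0 -1;1 0 0 0 0 0 0")

```text
t: 15.85
eef_pos: [0.515, 0.1818, 0.0759]
tool_rot: [-0.001, 0.9, -0.436, 0.001]
contact_force: [0.4, -0.6, 7.8]
gripper_width: 0.34
```

Emit:
apply_moves(moves="1 0 0 0 0 0 -1;1 0 0 0 0 0 -1;1 0 0 0 0 0 0")

```text
t: 16.1
eef_pos: [0.515, 0.1818, 0.0759]
tool_rot: [-0.001, 0.928, -0.372, 0.001]
contact_force: [0.4, -0.5, 8.0]
gripper_width: 0.337
```

Emit:
apply_moves(moves="1 0 0 0 0 0 -1;1 0 0 0 0 0 -1;1 0 0 0 0 0 0")

```text
t: 16.35
eef_pos: [0.5151, 0.1821, 0.0756]
tool_rot: [-0.001, 0.952, -0.306, 0.001]
contact_force: [2.2, -0.3, 5.5]
gripper_width: 0.337
```

Emit:
apply_moves(moves="1 0 0 0 0 0 -1;1 0 0 0 0 0 -1;1 0 0 0 0 0 0")

```text
t: 16.6
eef_pos: [0.5128, 0.1804, 0.0739]
tool_rot: [0.001, 0.971, -0.24, -0.001]
contact_force: [-0.4, 0.2, -3.8]
gripper_width: 0.34
```

Fz fell to −3.8 N, so the carousel now hangs free over a notch. I'll lower it gently.

Emit:
apply_moves(moves="1 0 0 .01 0 0 0;1 0 0 .01 0 0 0;1 0 0 0 0 0 0")

```text
t: 16.85
eef_pos: [0.5131, 0.1807, 0.0716]
tool_rot: [0.001, 0.97, -0.241, -0.001]
contact_force: [0.5, 0.4, -4.0]
gripper_width: 0.334
```

Emit:
apply_moves(moves="1 0 0 .01 0 0 0;1 0 0 .01 0 0 0;1 0 0 .01 0 0 0;1 0 0 0 0 0 0")

```text
t: 17.18
eef_pos: [0.5135, 0.1811, 0.0684]
tool_rot: [0.0, 0.971, -0.24, -0.0]
contact_force: [-0.2, -0.6, -3.8]
gripper_width: 0.338
```

```bash
python3 -c "
from h import *
go([.515,.1815,.066]);o=bot.get_obs();print(o['torque'])"
```

```text
t 17.18 eef [0.5135 0.1811 0.0684] F [-0.2 -0.6 -3.8] w 0.338 q [ 0.04  0.56 -0.63  1.96  0.47  0.77 -1.35] x-axis deg -27.8 tilt [-0.0004 -0.0003]
units total [ 0.009 -0.009  0.02 ] dist 0.0029
[ 0.00864955 -0.0220828   0.03372579]
```

Emit:
apply_moves(moves="1 0 0 .01 0 0 0;1 0 0 .01 0 0 0;1 0 0 0 0 0 0;1 0 0 0 0 0 0")

```text
t: 17.52
eef_pos: [0.5137, 0.1812, 0.0662]
tool_rot: [0.0, 0.971, -0.24, -0.0]
contact_force: [0.7, 0.4, -4.9]
gripper_width: 0.339
```

Emit:
apply_moves(moves="1 0 0 .01 0 0 0;1 0 0 0 0 0 0;1 0 0 0 0 0 0")

```text
t: 17.77
eef_pos: [0.5138, 0.1812, 0.0659]
tool_rot: [0.0, 0.971, -0.24, 0.0]
contact_force: [-2.7, -1.6, 5.0]
gripper_width: 0.339
```

Emit:
apply_moves(moves="1 0 0 .007 0 0 0;1 0 0 0 0 0 0;1 0 0 0 0 0 0")

```text
t: 18.02
eef_pos: [0.5138, 0.1812, 0.0659]
tool_rot: [0.0, 0.971, -0.24, 0.001]
contact_force: [-5.7, -3.4, 14.0]
gripper_width: 0.338
```

It bottomed at 0.0659, exactly 10.0 mm below the start height of 0.0759, so it's home. I'll relieve the press, open and withdraw.

Emit:
apply_moves(moves="1 0 0 -.012 0 0 0;1 0 0 0 0 0 0;-1 0 0 0 0 0 0;-1 0 0 0 0 0 0;-1 0 0 0 0 0 0;-1 0 0 0 0 0 0;-1 0 0 0 0 0 0;-1 0 0 0 0 0 0;-1 0 0 -.1 0 0 0;-1 0 0 -.3 0 0 0;-1 0 0 -.34 0 0 0;-1 0 0 -.34 0 0 0")

```text
t: 19.02
eef_pos: [0.5128, 0.1813, 0.1971]
tool_rot: [0.0, 0.971, -0.24, -0.001]
contact_force: [1.0, -0.1, -0.3]
gripper_width: 1.001
```

Emit:
apply_moves(moves="-1 0 0 -.3 0 0 0;-1 0 0 -.1 0 0 0;-1 0 0 0 0 0 0;-1 0 0 0 0 0 0")

```text
t: 19.35
eef_pos: [0.5138, 0.1811, 0.2441]
tool_rot: [-0.0, 0.971, -0.24, 0.001]
contact_force: [-0.6, 1.2, 0.5]
gripper_width: 0.999
```

```bash
python3 -c "
from h import *
go([.515,.1815,.24]);o=bot.get_obs();p=shot('wrist');save(p,'w10.png')
cv2.imwrite('pics/w10c.png',cv2.resize(cv2.cvtColor(p['image'][60:320,130:420],cv2.COLOR_RGB2BGR),None,fx=2.3,fy=2.3,interpolation=2))
for z,r in((.056,.078),(.066,.078)):
  a=np.linspace(0,6.28,9)[:8];print(z,proj(p,np.c_[.515+r*np.cos(a),.1815+r*np.sin(a),0*a+z],o).round(0).tolist())
s=shot('side');save(s,'s10.png');t=shot('top');save(t,'t10.png')
"
```

```text
t 19.35 eef [0.5138 0.1811 0.2441] F [-0.6  1.2  0.5] w 0.999 q [ 0.16  0.34 -0.75  1.82  0.26  1.09 -1.17] x-axis deg -27.8 tilt [ 0.0016 -0.    ]
units total [ 0.007 -0.007  0.034] dist 0.0043
0.056 [[345.0, 152.0], [301.0, 112.0], [240.0, 118.0], [204.0, 164.0], [213.0, 220.0], [256.0, 252.0], [309.0, 248.0], [347.0, 208.0]]
0.066 [[347.0, 153.0], [301.0, 112.0], [239.0, 118.0], [202.0, 166.0], [211.0, 223.0], [255.0, 256.0], [310.0, 251.0], [349.0, 211.0]]
```

View pics/w10c.png

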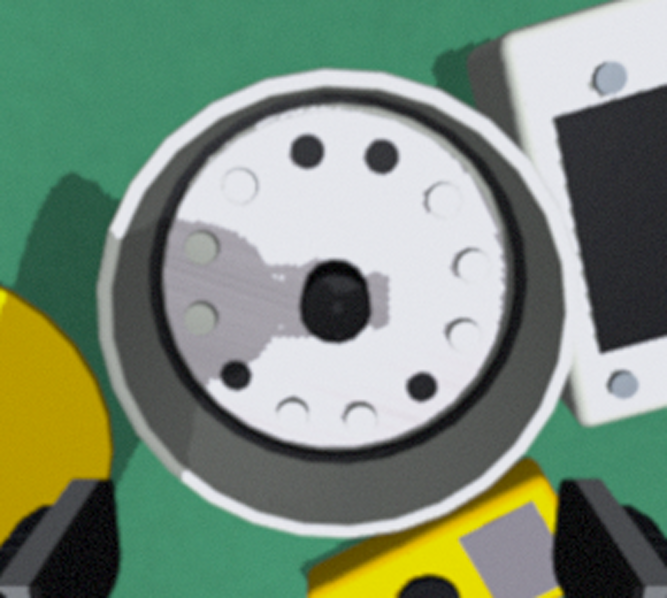

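View pics/s10.png

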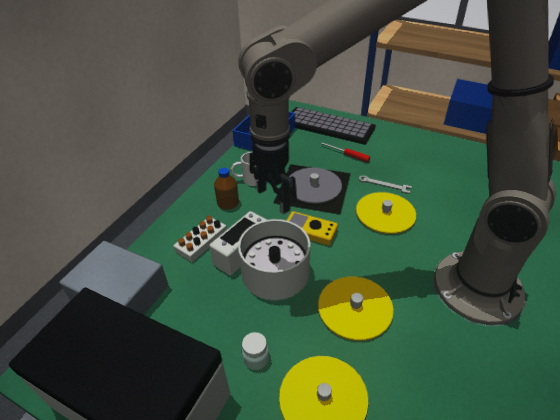

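View pics/t10.png

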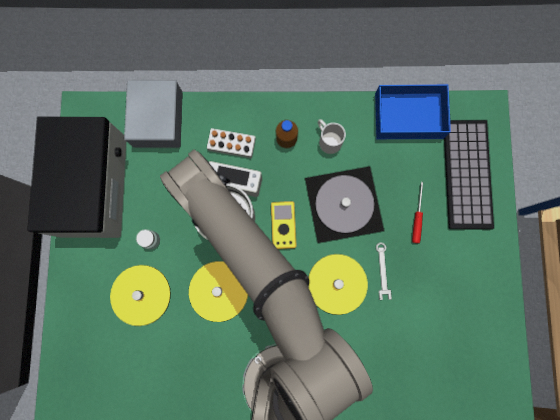

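The disc sits level and evenly ringed by the black ledge. The lid is centred on the pad at top view (345,204), and nothing else has moved. I'll hand it in.

```bash
python3 -c "
from h import *
print(bot.get_obs()['t'],bot.hand_in())"
```

```text
the job is handed in; nothing more can be done
19.5 None
```

The job is done and handed in at 19.5 s of the 72 s allowed.

- **Lid:** I took the grey lid off by its knob and laid it flat, right way up, on the pad. Its knob and outline measured within about 2 mm of the pad's centre. One estimate, the left-right outline, gave 5 mm along x, probably because I picked uneven edge points.
- **Carousel:** I turned it 56° counter-clockwise under about 8 N until the force showed it hanging free over the notches. I then lowered it gently until it bottomed 10.0 mm below its starting height. The highest press I read was about 17 N, well under the 60 N limit.
- **Last checks:** After I let go, the pictures showed the disc level inside the ledge and the gripper open and clear of everything. The other things on the bench looked where they were. Flushness with the ledge was judged by eye only; the 10.0 mm drop is the measured evidence that it is home.

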